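Feel out the loose hand nut on a carved panel and flag it

ROBOT

A 6-joint arm with a two-finger parallel gripper is mounted at the origin on the work surface. World frame = base frame: x ahead of the robot, y to its left, z up, the work surface at z = 0. Lengths are in m, angles in degrees, forces in N, time in s.
With the tool pointing down it reaches from about 0.35 to 0.775 m from the base axis. Payload 7.3 kg.
Tool frame: the origin (TCP) lies at the very end of the fingers, on their centre line; the grasp point (between the pads) lies 19 mm behind it; z points along the fingers, y is the direction in which the jaws open and shut (so a half turn about z gives the same grasp; the last joint's range is limited). The gripper opens to 92 mm and grips with 3 to 60 N. Pads are 19 mm wide; open, the fingers measure 130 mm over their backs; the gripper's body (75 mm by 190 mm) begins 47 mm behind the grasp point.
Start: joints at [-74.198, 19.595, 87.324, -0, 73.075, -8.365], TCP at [0.215, -0.479, 0.227] pointing down, gripper open.
Joint ranges: [-145.02, 145.02], [-44.19, 115.74], [2.07, 154.8], [-57.11, 237.11], [16.16, 152.29], [-177.93, 177.93]. Speed limits (degrees/s): [147.25, 147.25, 180, 180, 180, 180].

INTERFACE

Orientations are given as [roll, pitch, yaw] about the fixed x, y, z axes, in that order (R = Rz(yaw) Ry(pitch) Rx(roll)).
In Python, from cell import observe, grab_frame, calibration, finish_job gives the robot as it stands. The module is installed in compiled form; this text tells all that it offers.
- The arm moves only by the tool drive_tool, never from a script. Its arguments are lists of equal length, an entry for each row: "offset": the shift along the world's x, y, z in units of 25 mm (1.0 is 25 mm), a list of three; "twist": the turn, a rotation vector about the world's x, y, z in units of 5 degrees (1.0 is 5 degrees), a list of three; "grip": the closure, from 0 (fully open) to 1 (shut). In form: {"offset": [[x, y, z], ...], "twist": [[wx, wy, wz], ...], "grip": [grip, ...]}. A call has 1 to 20 rows; each row is the pose to reach, as a shift and turn from the pose commanded when the call began; what a row does not reach only later rows make up. A row lasts 1/12 s, in which the tool goes at most 41.7 mm and 7.16 degrees, less where a joint would pass 70% of its speed; a pose out of reach is approached as far as the arm can. A call with a gripper value outside its range is refused whole. The fingers move at their own pace and stop on an object; "newtons" is the grip in N (left out, the last holds). Time passes only in rows, so rows that repeat a pose let the fingers close. It gives the time, the measured TCP pose, the force and the opening at its end, in the units of the state.
- observe(): the state, without advancing time (a new reading comes with each control period).
- grab_frame(name): name is "side" or "top"; returns (picture, depth): 400x640x3 uint8, red, green, blue; 400x640 float32, m along the optical axis (not along the pixel's ray), 0 where there is no reading.
- calibration(name): a dict with "mtx" (3x3 intrinsics, pixels), "rvec" (rotation vector, rad) and "tvec" (3), from world to camera coordinates, as OpenCV has them. Camera axes: x right, y down, z forward; pixel columns grow to the right and rows downward; lengths in m; the calibration is good to about 2 mm. A picture is of the moment at which its call begins. calibration takes no time and is no camera call.
- finish_job(): hands the job in, once; it reports no verdict.
The state is a dict: "time": time; "qpos": joint angles; "dq": joint speeds; "tau": joint torques, N m; "ee_pos": TCP position; "tool_rot": TCP orientation; "force": force on the tool from outside, world axes, zero at the start; "wrist_torque": the same for the moment, N m; "finger_gap": finger opening in m.
Only numpy, scipy, OpenCV 4.12 (cv2) and the standard library are available. Lean on these libraries where they do the work, as an engineer would, in place of code of your own. Each camera call takes 0.05 s, during which the arm holds its last target. There are 200 camera calls.

TASK

The carved panel is held down by four T-bar hand nuts and one of them is loose: turn every nut about 20 degrees clockwise (none beyond 45 degrees, never backing one off), feeling how hard each resists. Then gently drop the red sleeve over the stud of the one loose nut, so that it rests on that nut's T-bar as a flag, and let go. Do not press on the carved panel or disturb the other things on the bench.

Things in the scene. Friction and masses are not known exactly. Their poses are not given: they have to be found in the camera images.
- place_1 (a point): fixed point at the panel's robot side, left corner (seen from the robot), on the stud's axis at half the height of the nut's T-bar, 61 mm above the bench. Each place: a steel washer (48 dia x 10 high) on the panel, an upright steel stud (10 dia), and on it a hand nut: a straight dark wooden T-bar 72 long, 16 wide, 20 high, centred on the stud. The stud ends 24 mm above the bar's top
- place_2 (a point): fixed point at the panel's robot side, right corner (seen from the robot), on the stud's axis at half the height of the nut's T-bar, 61 mm above the bench. Bolt and nut as at place_1. Below each bar a brass neck (20 dia, 16 high) goes down to the washer's top, 26 mm below this point. At the start each bar lies along the panel's y axis to within 4 degrees
- place_3 (a point): fixed point at the panel's far side, left corner (seen from the robot), on the stud's axis at half the height of the nut's T-bar, 61 mm above the bench. Bolt and nut as at place_1. Each nut turns about its stud, clockwise seen from above to tighten, without a spring, and stays where left; only friction resists, the same at any angle
- place_4 (a point): fixed point at the panel's far side, right corner (seen from the robot), on the stud's axis at half the height of the nut's T-bar, 61 mm above the bench. Bolt and nut as at place_1. Of the four nuts three are tight (0.2 to 0.3 N m to turn) and one, at any of the places, is loose (under 0.1 N m); they look alike and only feel tells
- sleeve_mid (a point): centre (half-way up) of the red plastic flag sleeve: a tube 30 outer diameter, 18 bore, 36 high, 50 g, standing upright on the bench left of the panel (seen from the robot), loose. Over a stud it comes to rest on the T-bar's top, its centre then 28 mm above the place point (89 mm above the bench)
- panel: carved wooden panel, fixed to the bench: 220 (x) x 340 (y) x 25 thick, origin at the centre of its underside; the bolts stand 65 mm in x and 130 mm in y from its centre. The raised carving in the middle reaches up to 55 mm above the bench within 50 mm of the centre, and lower (up to 40 mm) in a strip 110 wide (y) along x
- spare: bystander, not to be disturbed: brass collar, 36 dia x 20, loose; origin under its centre
- chisel_a: bystander, not to be disturbed: chisel with light wooden handle, 210 long, lying; origin under its middle
- chisel_b: bystander, not to be disturbed: chisel with red handle, 210 long, lying; origin under its middle
- mallet: bystander, not to be disturbed: wooden mallet, lying, 270 long, head 80 dia x 110; origin under its middle, where the handle enters the head

How it is judged (in metres and radians):
On the way, in this order (a step that is already met when the one before it is completed fails the run):
1. every one of the four nuts has been turned clockwise by at least 8 degrees (value of joint each of tight_a_nut, tight_b_nut, tight_c_nut, loose_nut above 0.14 rad), for 0.1 s.
2. the red sleeve is over the stud of the loose nut, down on its T-bar (horizontal distance between sleeve_mid and loose_bolt below 0.007 m and z of sleeve_mid in the frame of loose_bolt between 0.058 and 0.069 m and angle between sleeve_mid's own z axis and vertical below 0.25 rad), for 0.2 s.
At the end, for the whole second after the job is handed in: All four nuts stand 8 to 50 degrees clockwise of their start; the red sleeve is at rest and released over the stud of the loose nut, centre within 7 mm of the stud's axis and 22 to 33 mm above the middle of its T-bar, tilted less than 0.25 rad (all of step 1 and all of step 2 and linear speed of sleeve below 0.02 m/s); the robot touches nothing.
It fails at once if a nut is turned more than about 50 degrees clockwise, or backed off more than 8 degrees (value of joint any of tight_a_nut, tight_b_nut, tight_c_nut, loose_nut above 0.87 rad or value of joint any of tight_a_nut, tight_b_nut, tight_c_nut, loose_nut below -0.14 rad).
It fails at once if the sleeve is forced down on a bolt or nut with more than 30 N (contact force between sleeve and tight_a_bolt above 30 N or contact force between sleeve and tight_b_bolt above 30 N or contact force between sleeve and tight_c_bolt above 30 N or contact force between sleeve and loose_bolt above 30 N).
It fails at once if the robot presses on the carved panel with more than 5 N (contact force between any of the fingers, the arm and panel above 5 N).
It fails at once if a bystander is moved more than 20 mm (distance of any of spare, chisel_a, chisel_b, mallet, glue, mug, offcut, spray from where it was at the start of the episode above 0.02 m).
It also fails if it takes over 72 s, if anything falls off the work surface, if the arm or the gripper's body presses on something with over 40 N, if the wrist force passes 120 N, or if a joint passes its speed limit or range.

## Working session

There is one attempt and no reset: what is moved stays moved. The work goes in short steps, Python scripts to look and compute and a tool call to move; the robot and the scene stay as the last step left them, time stands still between calls to the robot, and variables do not carry over. Pictures are saved under pics/ and viewed, about 8 in all and at most 12, crops included, and the job is handed in when it is done.

Besides the shell and the picture viewer there is one more tool, called after "Request:" by a JSON object that holds its "op" and its "data". drive_tool: Moves the arm, as the interface text tells. Its arguments: {"type":"object","properties":{"offset":{"type":"array","items":{"type":"array","items":{"type":"number"}}},"twist":{"type":"array","items":{"type":"array","items":{"type":"number"}}},"grip":{"type":"array","items":{"type":"number"}},"newtons":{"type":"number"}},"required":["offset","twist","grip"]}

```bash
mkdir -p pics; cat > h.py <<'E'
import numpy as np, cv2
from cell import *
def cam(n):
    c=calibration(n);R=cv2.Rodrigues(np.array(c["rvec"],float))[0];t=np.array(c["tvec"],float).reshape(3);return np.array(c["mtx"]),R,t
def ray(n,u,v,z):
    K,R,t=cam(n);d=R.T@np.linalg.inv(K)@[u,v,1];o=-R.T@t;return o+d*(z-o[2])/d[2]
def proj(n,p):
    K,R,t=cam(n);q=K@(R@np.array(p)+t);return q[:2]/q[2]
def cloud(n,dep):
    K,R,t=cam(n);v,u=np.mgrid[:400,:640]
    P=np.stack([(u-K[0,2])/K[0,0],(v-K[1,2])/K[1,1],np.ones_like(u)],-1)*dep[...,None]
    return (P-t)@R
E
python3 - <<'E'
from h import *
for n in("top","side"):
    p,d=grab_frame(n);np.savez(f"{n}0.npz",p=p,d=d);cv2.imwrite(f"pics/{n}0.png",p[...,::-1]);K,R,t=cam(n);print(n,-R.T@t,R[2],K[0,0])
print(observe())
E
```

```text
top [0.42927805 0.00303345 1.25963128] [ 0.10620459  0.00906196 -0.994303  ] 455.77776425116525
side [0.05844219 0.89735375 0.84708197] [ 0.38921639 -0.69630992 -0.60304485] 377.40961758466136
{'time': 0.1, 'qpos': array([-7.41964630e+01,  1.96307910e+01,  8.73705578e+01, -9.40152881e-06,
        7.30755596e+01, -8.36609922e+00]), 'dq': array([-0.0662627 , -0.07287605, -0.12172889, -0.00413083,  0.15915643,
       -0.09897033]), 'tau': array([ 1.02984057e-03, -4.32005811e+01, -2.44694406e+01,  7.19505153e-02,
        5.26672555e-02, -4.43343197e-05]), 'ee_pos': array([ 0.2148698 , -0.47862303,  0.22613675]), 'tool_rot': array([-1.79923909e+02, -1.11810976e-02,  2.41696315e+01]), 'force': array([ 0.39775398, -0.37422264,  0.31898919]), 'wrist_torque': array([ 0.08760123, -0.01046056, -0.00873573]), 'finger_gap': 0.0918057210755932}
```

View pics/top0.png

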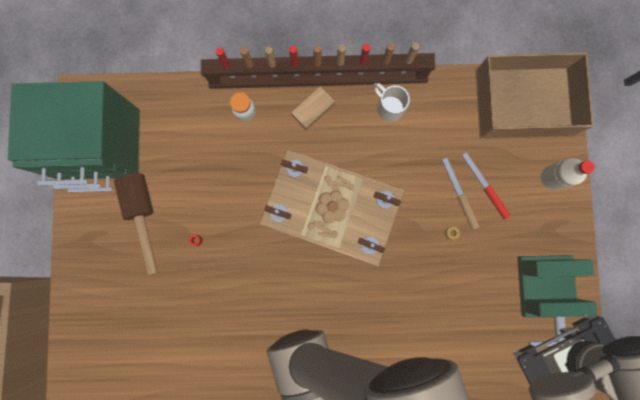

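View pics/side0.png

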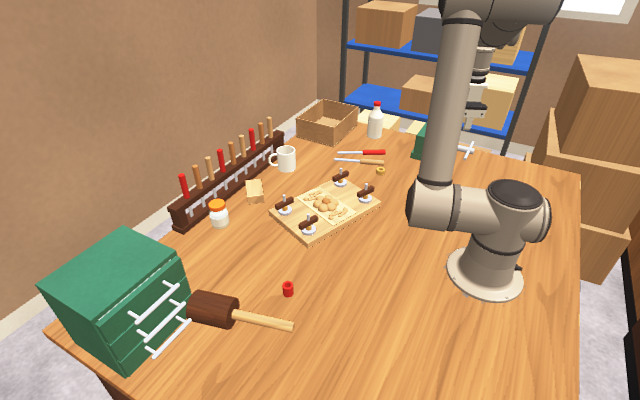

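The top view shows the panel turned, with nuts near pixels (294,167), (386,199), (278,212) and (371,245), and the sleeve at (195,240). The side view confirms this layout, with the space above the panel free.

```bash
cat > m.py <<'E'
from h import *
f=np.load("top0.npz");p=f["p"].astype(int);d=f["d"];P=cloud("top",d)
hsv=cv2.cvtColor(f["p"],cv2.COLOR_RGB2HSV)
for z0 in [(620,330)]: print("bench z",P[330,250])
C=[]
for (u,v) in [(278,212),(371,245),(294,167),(386,199)]:
    m=np.zeros((400,640),bool);m[v-16:v+17,u-19:u+20]=1
    dark=m&(p.max(2)<95)&(P[...,2]>.055)
    ys,xs=np.nonzero(dark)
    q=np.array([ray("top",x,y,.071)[:2] for x,y in zip(xs,ys)])
    r=cv2.minAreaRect((q*1000).astype(np.float32))
    dd=q-q.mean(0);w,V=np.linalg.eigh(dd.T@dd);a=np.degrees(np.arctan2(V[1,1],V[0,1]))%180
    print((u,v),len(xs),"rect",np.round(r[0],1),np.round(r[1],1),round(r[2],1),"mean",q.mean(0).round(4),"ang",a.round(1),"z",np.median(P[dark][:,2]).round(4), P[m][:,2].max().round(3))
    C.append(np.array(r[0])/1000)
C=np.array(C);c=C.mean(0)
L=np.array([[-65,130],[-65,-130],[65,130],[65,-130]])/1000
z=(C-c)@[1,1j];l=L@[1,1j];k=(z*l.conj()).sum();th=np.angle(k)
print("centre",c,"yaw",np.degrees(th),"scale",abs(k)/(abs(l)**2).sum())
fit=l*np.exp(1j*th);print(np.c_[fit.real+c[0],fit.imag+c[1]].round(4), abs(fit-z).round(4))
m=(hsv[...,1]>150)&((hsv[...,0]<8)|(hsv[...,0]>172));m[:, :170]=0;m[:,220:]=0;m[:220]=0;m[260:]=0
ys,xs=np.nonzero(m);t=m&(P[...,2]>.028)
print("sleeve",len(xs),P[t].mean(0),P[t][:,2].max(),"rim",[(P[t][:,i].min()+P[t][:,i].max())/2 for i in(0,1)],np.ptp(P[t],0))
ys,xs=np.nonzero(t);print(ray("top",(xs.min()+xs.max())/2,(ys.min()+ys.max())/2,.036))
f=np.load("side0.npz");P=cloud("side",f["d"]);hsv=cv2.cvtColor(f["p"],cv2.COLOR_RGB2HSV)
m=(hsv[...,1]>150)&((hsv[...,0]<8)|(hsv[...,0]>172))&(P[...,2]>.032)&(P[...,2]<.042);m[:275]=0;m[305:]=0;m[:,:275]=0;m[:,300:]=0
print("sleeve side",m.sum(),P[m].mean(0),[(P[m][:,i].min()+P[m][:,i].max())/2 for i in(0,1)])
E
python3 m.py
```

```text
bench z [ 0.21880567  0.19729639 -0.00022048]
(278, 212) 29 rect [529.  111.4] [58.2  6.9] 71.3 mean [0.5276 0.1089] ang 70.6 z 0.0717 1.26
(371, 245) 36 rect [ 438.1 -128.7] [64.2  9.2] 65.5 mean [ 0.4374 -0.129 ] ang 65.8 z 0.0715 1.26
(294, 167) 58 rect [650.6  67.6] [64.7 10.2] 70.0 mean [0.6509 0.071 ] ang 69.6 z 0.0713 1.26
(386, 199) 64 rect [ 558.  -174.4] [64.2 10.9] 70.9 mean [ 0.5573 -0.1745] ang 68.5 z 0.071 1.26
centre [ 0.54394817 -0.03102859] yaw -20.737536463091136 scale 0.9918220337422493
[[ 0.5292  0.1136]
 [ 0.4371 -0.1296]
 [ 0.6508  0.0675]
 [ 0.5587 -0.1756]] [0.0022 0.0013 0.0002 0.0014]
sleeve 107 [0.4638739  0.34137636 0.03515306] 0.04185589256883718 rim [np.float64(0.4639063540363455), np.float64(0.34120384007048893)] [0.02705176 0.02754661 0.01324712]
[0.46379305 0.3405379  0.036     ]
sleeve side 61 [0.46183078 0.3429166  0.0358971 ] [np.float64(0.4625637983892957), np.float64(0.34221484935983326)]
```

Request:
{"op": "drive_tool", "data": {"offset": [[8.9,13.96,0],[8.9,13.96,0],[8.9,13.96,0],[8.9,13.96,0],[8.9,13.96,0],[8.9,13.96,0],[8.9,13.96,0],[8.9,13.96,0],[8.9,13.96,0],[8.9,13.96,0],[8.9,13.96,0],[8.9,13.96,0],[8.9,13.96,-3.8],[8.9,13.96,-3.8],[8.9,13.96,-3.8],[8.9,13.96,-3.8],[8.9,13.96,-3.8]], "twist": [[0,0,8.6],[0,0,8.6],[0,0,8.6],[0,0,8.6],[0,0,8.6],[0,0,8.6],[0,0,8.6],[0,0,8.6],[0,0,8.6],[0,0,8.6],[0,0,8.6],[0,0,8.6],[0,0,8.6],[0,0,8.6],[0,0,8.6],[0,0,8.6],[0,0,8.6]], "grip": [0.45,0.45,0.45,0.45,0.45,0.45,0.45,0.45,0.45,0.45,0.45,0.45,0.45,0.45,0.45,0.45,0.45], "newtons": 30}}

```text
time: 1.52
ee_pos: [0.4369, -0.131, 0.1316]
tool_rot: [-179.9, 0.0, 67.1]
force: [0.3, -0.2, 0.6]
finger_gap: 0.0508
```

Request:
{"op": "drive_tool", "data": {"offset": [[0,0.06,-1.5],[0,0.06,-2.94],[0,0.06,-2.94],[0,0.06,-2.94],[0,0.06,-2.94],[0,0.06,-2.94],[0,0.06,-2.94],[0,0.06,-2.94],[0,0.06,-2.94],[0,0.06,-2.94],[0,0.06,-2.94]], "twist": [[0,0,0],[0,0,0],[0,0,0],[0,0,0],[0,0,0],[0,0,0],[0,0,0],[0,0,0],[0,0,0],[0,0,0],[0,0,0]], "grip": [0.45,0.45,0.45,0.45,0.9,0.9,0.9,0.9,0.9,0.9,0.9], "newtons": 30}}

```text
time: 2.43
ee_pos: [0.4383, -0.1289, 0.0589]
tool_rot: [179.9, -0.0, 67.1]
force: [1.4, -0.4, 4.0]
finger_gap: 0.0156
```

```bash
python3 -c "
from h import *
o=observe();print(o['force'],o['wrist_torque'],o['tau'][5],o['ee_pos'],o['finger_gap'])
p,d=grab_frame('side');cv2.imwrite('pics/s1.png',cv2.resize(p[140:260,240:420,::-1],(720,480)))"
```

```text
[ 1.36683487 -0.41222227  3.95587268] [-0.08636951 -0.34361853 -0.18448605] -0.21773303858935833 [ 0.43833501 -0.12885573  0.05891154] 0.015588514816975766
```

View pics/s1.png

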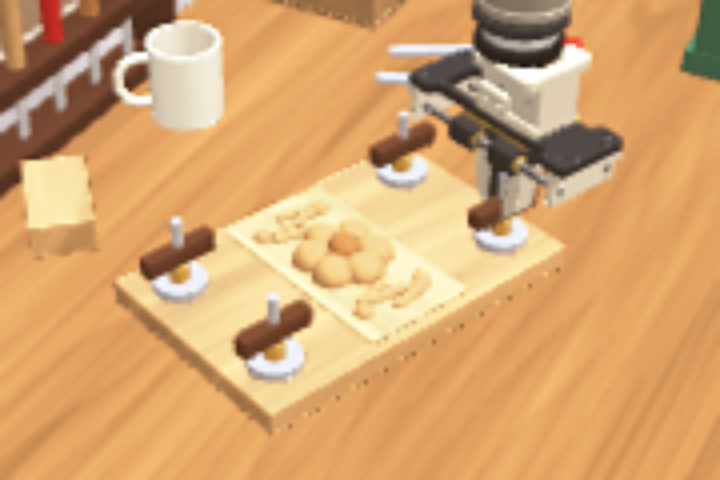

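The picture shows the fingers closed on the near-right bar (around (495,205) in the crop), clear of the panel. Next I turn this nut.

Request:
{"op": "drive_tool", "data": {"offset": [[0,0,0],[0,0,0],[0,0,0],[0,0,0],[0,0,0]], "twist": [[0,0,-0.5],[0,0,-1],[0,0,-1.5],[0,0,-2],[0,0,-2]], "grip": [0.9,0.9,0.9,0.9,0.9]}}

```text
time: 2.9
ee_pos: [0.4383, -0.1288, 0.0589]
tool_rot: [179.9, -0.0, 57.1]
force: [1.1, -0.4, 6.7]
finger_gap: 0.0156
```

```bash
cat > o.py <<'E'
from cell import observe
o=observe();print(o['time'],o['force'].round(2),o['wrist_torque'].round(3),o['tau'][5].round(3),o['ee_pos'].round(4),o['tool_rot'].round(1),round(o['finger_gap'],4))
E
python3 o.py
```

```text
2.9 [ 1.08 -0.43  6.67] [-0.047 -0.179  0.197] 0.767 [ 0.4383 -0.1288  0.0589] [179.9  -0.   57.1] 0.0156
```

Request:
{"op": "drive_tool", "data": {"offset": [[0,0,0],[0,0,0],[0,0,0],[0,0,0],[0,0,0],[0,0,0]], "twist": [[0,0,-0.5],[0,0,-1],[0,0,-1.5],[0,0,-2],[0,0,-2.2],[0,0,-2.2]], "grip": [0.9,0.9,0.9,0.9,0.9,0.9]}}

```text
time: 3.4
ee_pos: [0.4383, -0.1288, 0.0589]
tool_rot: [179.9, -0.0, 46.2]
force: [1.0, -0.1, 5.3]
finger_gap: 0.0156
```

```bash
python3 o.py
```

```text
3.4 [ 0.95 -0.07  5.32] [-0.018 -0.173  0.249] 0.52 [ 0.4383 -0.1288  0.0589] [179.9  -0.   46.2] 0.0156
```

Request:
{"op": "drive_tool", "data": {"offset": [[0,0,0],[0,0,0],[0,0,0],[0,0,1.5],[0,0,3],[0,0,3],[3.64,9.7,3],[3.64,9.7,3],[3.64,9.7,3],[3.64,9.7,3],[3.64,9.7,3],[3.64,9.7,3],[3.64,9.7,3],[3.64,9.7,3],[3.64,9.7,3],[3.64,9.7,1.5],[3.64,9.7,0],[3.64,9.7,0],[3.64,9.7,0]], "twist": [[0,0,0],[0,0,0],[0,0,0],[0,0,0],[0,0,0],[0,0,0],[0,0,4.2],[0,0,4.2],[0,0,4.2],[0,0,4.2],[0,0,4.2],[0,0,4.2],[0,0,4.2],[0,0,4.2],[0,0,4.2],[0,0,4.2],[0,0,4.2],[0,0,4.2],[0,0,4.2]], "grip": [0.45,0.45,0.45,0.45,0.45,0.45,0.45,0.45,0.45,0.45,0.45,0.45,0.45,0.45,0.45,0.45,0.45,0.45,0.45]}}

```text
time: 4.98
ee_pos: [0.5268, 0.1123, 0.0572]
tool_rot: [-179.7, 0.1, 67.1]
force: [0.1, 0.5, 1.5]
finger_gap: 0.0504
```

```bash
python3 o.py
```

```text
4.9833 [0.06 0.51 1.52] [ 0.056 -0.134  0.013] -0.012 [0.5268 0.1123 0.0572] [-1.797e+02  1.000e-01  6.710e+01] 0.0504
```

Request:
{"op": "drive_tool", "data": {"offset": [[0,0,0],[0,0,0],[0,0,0],[0,0,0],[0,0,0],[0,0,0],[0,0,0],[0,0,0],[0,0,0],[0,0,0],[0,0,0]], "twist": [[0,0,0],[0,0,0],[0,0,0],[0,0,0],[0,0,0],[0,0,0],[0,0,-0.5],[0,0,-1],[0,0,-1.5],[0,0,-2],[0,0,-2]], "grip": [0.9,0.9,0.9,0.9,0.9,0.9,0.9,0.9,0.9,0.9,0.9]}}

```text
time: 5.9
ee_pos: [0.5303, 0.1135, 0.0592]
tool_rot: [179.8, -0.1, 57.1]
force: [4.7, -3.7, 1.6]
finger_gap: 0.0156
```

```bash
python3 o.py
```

```text
5.9 [ 4.72 -3.67  1.6 ] [-0.606 -0.736  0.171] 0.832 [0.5303 0.1135 0.0592] [ 1.798e+02 -1.000e-01  5.710e+01] 0.0156
```

Request:
{"op": "drive_tool", "data": {"offset": [[0,0,0],[0,0,0],[0,0,0],[0,0,0],[0,0,0],[0,0,0]], "twist": [[0,0,-0.5],[0,0,-1],[0,0,-1.5],[0,0,-2],[0,0,-2.2],[0,0,-2.2]], "grip": [0.9,0.9,0.9,0.9,0.9,0.9]}}

```text
time: 6.4
ee_pos: [0.5302, 0.1136, 0.0592]
tool_rot: [179.8, -0.1, 46.2]
force: [4.9, -3.9, 2.1]
finger_gap: 0.0158
```

```bash
python3 o.py
```

```text
6.4 [ 4.85 -3.94  2.11] [-0.558 -0.741  0.2  ] 0.496 [0.5302 0.1136 0.0592] [ 1.798e+02 -1.000e-01  4.620e+01] 0.0158
```

Request:
{"op": "drive_tool", "data": {"offset": [[0,0,0],[0,0,0],[0,0,0],[0,0,1.5],[0,0,3],[0,0,3],[4.92,-1.86,3],[4.92,-1.86,3],[4.92,-1.86,3],[4.92,-1.86,3],[4.92,-1.86,3],[4.92,-1.86,3],[4.92,-1.86,3],[4.92,-1.86,1.5],[4.92,-1.86,0],[4.92,-1.86,0],[4.92,-1.86,0],[4.92,-1.86,0]], "twist": [[0,0,0],[0,0,0],[0,0,0],[0,0,0],[0,0,0],[0,0,0],[0,0,4.2],[0,0,4.2],[0,0,4.2],[0,0,4.2],[0,0,4.2],[0,0,4.2],[0,0,4.2],[0,0,4.2],[0,0,4.2],[0,0,4.2],[0,0,4.2],[0,0,4.2]], "grip": [0.45,0.45,0.45,0.45,0.45,0.45,0.45,0.45,0.45,0.45,0.45,0.45,0.45,0.45,0.45,0.45,0.45,0.45]}}

```text
time: 7.9
ee_pos: [0.652, 0.0681, 0.0604]
tool_rot: [179.9, -0.1, 67.2]
force: [0.3, 0.4, 0.4]
finger_gap: 0.0504
```

```bash
python3 o.py
```

```text
7.9 [0.31 0.35 0.43] [-0.005 -0.046 -0.05 ] 0.003 [0.652  0.0681 0.0604] [ 1.799e+02 -1.000e-01  6.720e+01] 0.0504
```

Request:
{"op": "drive_tool", "data": {"offset": [[0,0,0],[0,0,0],[0,0,0],[0,0,0],[0,0,0],[0,0,0],[0,0,0],[0,0,0],[0,0,0],[0,0,0],[0,0,0]], "twist": [[0,0,0],[0,0,0],[0,0,0],[0,0,0],[0,0,0],[0,0,0],[0,0,-0.5],[0,0,-1],[0,0,-1.5],[0,0,-2],[0,0,-2]], "grip": [0.9,0.9,0.9,0.9,0.9,0.9,0.9,0.9,0.9,0.9,0.9]}}

```text
time: 8.82
ee_pos: [0.6519, 0.0673, 0.0586]
tool_rot: [179.9, -0.0, 57.1]
force: [0.2, -1.3, 2.3]
finger_gap: 0.0155
```

```bash
python3 o.py
```

```text
8.8167 [ 0.22 -1.34  2.32] [-0.14  -0.119 -0.077] 0.598 [0.6519 0.0673 0.0586] [179.9  -0.   57.1] 0.0155
```

Request:
{"op": "drive_tool", "data": {"offset": [[0,0,0],[0,0,0],[0,0,0],[0,0,0],[0,0,0],[0,0,0]], "twist": [[0,0,-0.5],[0,0,-1],[0,0,-1.5],[0,0,-2],[0,0,-2.2],[0,0,-2.2]], "grip": [0.9,0.9,0.9,0.9,0.9,0.9]}}

```text
time: 9.32
ee_pos: [0.6517, 0.0674, 0.0586]
tool_rot: [180.0, -0.0, 46.2]
force: [0.6, -0.1, 3.0]
finger_gap: 0.0157
```

```bash
python3 o.py
```

```text
9.3167 [ 0.62 -0.1   2.97] [-0.131 -0.033  0.034] 0.337 [0.6517 0.0674 0.0586] [180.   -0.   46.2] 0.0157
```

Request:
{"op": "drive_tool", "data": {"offset": [[0,0,0],[0,0,0],[0,0,0],[0,0,1.5],[0,0,3],[0,0,3],[-3.68,-9.72,3],[-3.68,-9.72,3],[-3.68,-9.72,3],[-3.68,-9.72,3],[-3.68,-9.72,3],[-3.68,-9.72,3],[-3.68,-9.72,3],[-3.68,-9.72,3],[-3.68,-9.72,3],[-3.68,-9.72,1.5],[-3.68,-9.72,0],[-3.68,-9.72,0],[-3.68,-9.72,0],[-3.68,-9.72,0]], "twist": [[0,0,0],[0,0,0],[0,0,0],[0,0,0],[0,0,0],[0,0,0],[0,0,4.2],[0,0,4.2],[0,0,4.2],[0,0,4.2],[0,0,4.2],[0,0,4.2],[0,0,4.2],[0,0,4.2],[0,0,4.2],[0,0,4.2],[0,0,4.2],[0,0,4.2],[0,0,4.2],[0,0,4.2]], "grip": [0.45,0.45,0.45,0.45,0.45,0.45,0.45,0.45,0.45,0.45,0.45,0.45,0.45,0.45,0.45,0.45,0.45,0.45,0.45,0.45]}}

```text
time: 10.98
ee_pos: [0.5608, -0.1747, 0.0597]
tool_rot: [179.9, -0.0, 67.3]
force: [0.8, 0.3, -0.5]
finger_gap: 0.0505
```

```bash
python3 o.py
```

```text
10.9833 [ 0.77  0.26 -0.46] [-0.04  -0.078  0.018] 0.003 [ 0.5608 -0.1747  0.0597] [179.9  -0.   67.3] 0.0505
```

Request:
{"op": "drive_tool", "data": {"offset": [[0,0,0],[0,0,0],[0,0,0],[0,0,0],[0,0,0],[0,0,0],[0,0,0],[0,0,0],[0,0,0],[0,0,0],[0,0,0]], "twist": [[0,0,0],[0,0,0],[0,0,0],[0,0,0],[0,0,0],[0,0,0],[0,0,-0.5],[0,0,-1],[0,0,-1.5],[0,0,-2],[0,0,-2]], "grip": [0.9,0.9,0.9,0.9,0.9,0.9,0.9,0.9,0.9,0.9,0.9]}}

```text
time: 11.9
ee_pos: [0.5595, -0.1756, 0.0586]
tool_rot: [180.0, 0.0, 57.1]
force: [-0.8, 0.2, 3.2]
finger_gap: 0.0158
```

```bash
python3 o.py
```

```text
11.9 [-0.76  0.16  3.21] [0.067 0.084 0.143] 0.761 [ 0.5595 -0.1756  0.0586] [180.    0.   57.1] 0.0158
```

Request:
{"op": "drive_tool", "data": {"offset": [[0,0,0],[0,0,0],[0,0,0],[0,0,0],[0,0,0],[0,0,0]], "twist": [[0,0,-0.5],[0,0,-1],[0,0,-1.5],[0,0,-2],[0,0,-2.2],[0,0,-2.2]], "grip": [0.9,0.9,0.9,0.9,0.9,0.9]}}

```text
time: 12.4
ee_pos: [0.5594, -0.1755, 0.0586]
tool_rot: [180.0, 0.0, 46.2]
force: [-2.5, 1.4, 5.3]
finger_gap: 0.0156
```

```bash
python3 o.py
```

```text
12.4 [-2.48  1.39  5.34] [0.094 0.345 0.229] 0.518 [ 0.5594 -0.1755  0.0586] [180.    0.   46.2] 0.0156
```

Nut 3 (far left) gave about 0.03 N m, against 0.20–0.25 for the others, so it's the loose one. Next I fetch the sleeve.

Request:
{"op": "drive_tool", "data": {"offset": [[0,0,0],[0,0,0],[0,0,0],[0,0,1.5],[0,0,3],[0,0,4],[-3.84,20.66,4],[-3.84,20.66,4],[-3.84,20.66,4],[-3.84,20.66,4],[-3.84,20.66,4],[-3.84,20.66,4],[-3.84,20.66,4],[-3.84,20.66,4],[-3.84,20.66,4],[-3.84,20.66,4],[-3.84,20.66,4],[-3.84,20.66,4],[-3.84,20.66,4],[-3.84,20.66,4]], "twist": [[0,0,0],[0,0,0],[0,0,0],[0,0,0],[0,0,0],[0,0,0],[0,0,8.8],[0,0,8.8],[0,0,8.8],[0,0,8.8],[0,0,8.8],[0,0,8.8],[0,0,8.8],[0,0,8.8],[0,0,8.8],[0,0,8.8],[0,0,8.8],[0,0,8.8],[0,0,8.8],[0,0,8.8]], "grip": [0.45,0.45,0.45,0.45,0.45,0.45,0.2,0.2,0.2,0.2,0.2,0.2,0.2,0.2,0.2,0.2,0.2,0.2,0.2,0.2]}}

```text
time: 14.07
ee_pos: [0.4619, 0.3457, 0.1578]
tool_rot: [180.0, -0.1, 90.5]
force: [0.5, -0.5, 0.4]
finger_gap: 0.0737
```

```bash
python3 o.py
```

```text
14.0667 [ 0.48 -0.49  0.36] [-0.05  -0.065  0.057] 0.603 [0.4619 0.3457 0.1578] [ 1.80e+02 -1.00e-01  9.05e+01] 0.0737
```

Request:
{"op": "drive_tool", "data": {"offset": [[0,0,0],[0,0,0],[0,0,-1.5],[0,0,-3],[0,0,-4.5],[0,0,-5.4],[0,0,-5.9],[0,0,-5.9],[0,0,-5.9],[0,0,-5.9]], "twist": [[0,0,0],[0,0,0],[0,0,0],[0,0,0],[0,0,0],[0,0,0],[0,0,0],[0,0,0],[0,0,0],[0,0,0]], "grip": [0.2,0.2,0.2,0.2,0.2,0.2,0.2,0.2,0.2,0.2]}}

```text
time: 14.9
ee_pos: [0.4647, 0.3405, 0.012]
tool_rot: [179.9, -0.0, 90.1]
force: [-0.4, 0.2, -0.7]
finger_gap: 0.0736
```

```bash
python3 o.py;  python3 -c "
from h import *
p,d=grab_frame('side');cv2.imwrite('pics/s2.png',cv2.resize(p[200:340,190:370,::-1],(720,560)))"
```

```text
14.9 [-0.44  0.19 -0.69] [-0.011 -0.094 -0.01 ] -0.006 [0.4647 0.3405 0.012 ] [179.9  -0.   90.1] 0.0736
```

View pics/s2.png

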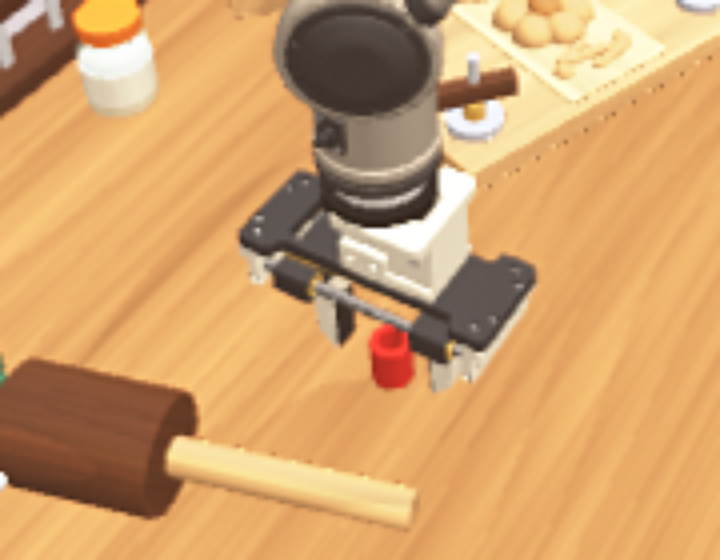

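The sleeve, at about (390,355) in the crop, stands between the open fingers, and the mallet is clear. Next I grip and lift it.

Request:
{"op": "drive_tool", "data": {"offset": [[0,0,0],[0,0,0],[0,0,0],[0,0,0],[0,0,0],[0,0,0],[0,0,0],[0,0,1],[0,0,2],[0,0,3.5],[0,0,5],[0,0,6],[0,0,6],[0,0,6],[0,0,6]], "twist": [[0,0,0],[0,0,0],[0,0,0],[0,0,0],[0,0,0],[0,0,0],[0,0,0],[0,0,0],[0,0,0],[0,0,0],[0,0,0],[0,0,0],[0,0,0],[0,0,0],[0,0,0]], "grip": [0.8,0.8,0.8,0.8,0.8,0.8,0.8,0.8,0.8,0.8,0.8,0.8,0.8,0.8,0.8], "newtons": 12}}

```text
time: 16.2
ee_pos: [0.4628, 0.3407, 0.1597]
tool_rot: [-179.9, 0.1, 90.2]
force: [-0.8, 0.7, -1.3]
finger_gap: 0.0306
```

```bash
python3 o.py;  python3 - <<'E'
from h import *
p,d=grab_frame('side');np.savez('side1.npz',p=p,d=d);P=cloud('side',d);hsv=cv2.cvtColor(p,cv2.COLOR_RGB2HSV)
e=observe()['ee_pos']
m=(hsv[...,1]>150)&((hsv[...,0]<8)|(hsv[...,0]>172))&(np.linalg.norm(P[...,:2]-e[:2],axis=-1)<.04)&(abs(P[...,2]-e[2])<.06)
ys,xs=np.nonzero(m);print("sleeve",m.sum(),xs.min(),xs.max(),ys.min(),ys.max(),P[m].min(0),P[m].max(0))
t,dt=grab_frame('top');np.savez('top1.npz',p=t,d=dt)
for n in('side','top'):print(n,'stud proj',proj(n,[.6517,.0674,.095]),proj(n,[.6517,.0674,.071]),'place1',proj(n,[.53,.1136,.095]))
a=cv2.resize(p[150:300,190:330,::-1],(560,600));cv2.imwrite('pics/s3.png',a)
b=t[150:260,255:400,::-1];cv2.imwrite('pics/t3.png',cv2.resize(b,None,fx=5,fy=5,interpolation=cv2.INTER_CUBIC))
E
```

```text
16.2 [-0.81  0.74 -1.33] [-0.01  -0.064 -0.032] 0.001 [0.4628 0.3407 0.1597] [-1.799e+02  1.000e-01  9.020e+01] 0.0306
sleeve 145 278 289 242 259 [0.44886774 0.33154929 0.14878394] [0.47858302 0.35700033 0.18720018]
side stud proj [283.52275496 195.23991586] [283.9062764  200.93778446] place1 [307.95931847 214.19033544]
top stud proj [293.18669872 164.44886851] [293.71752752 166.14371014] place1 [276.0176613  211.61460615]
```

View pics/s3.png

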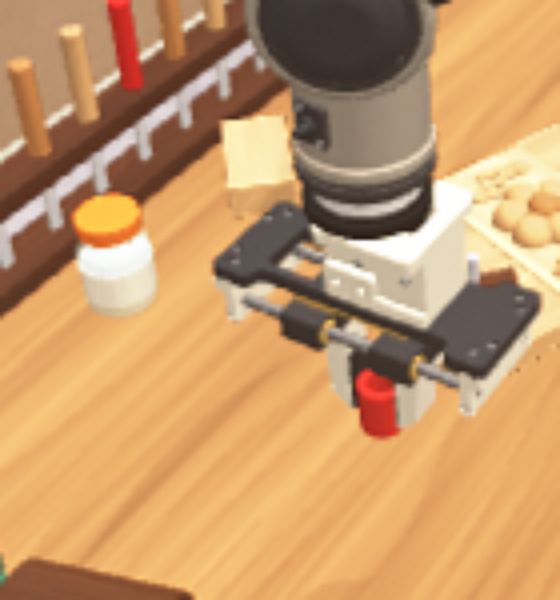

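View pics/t3.png

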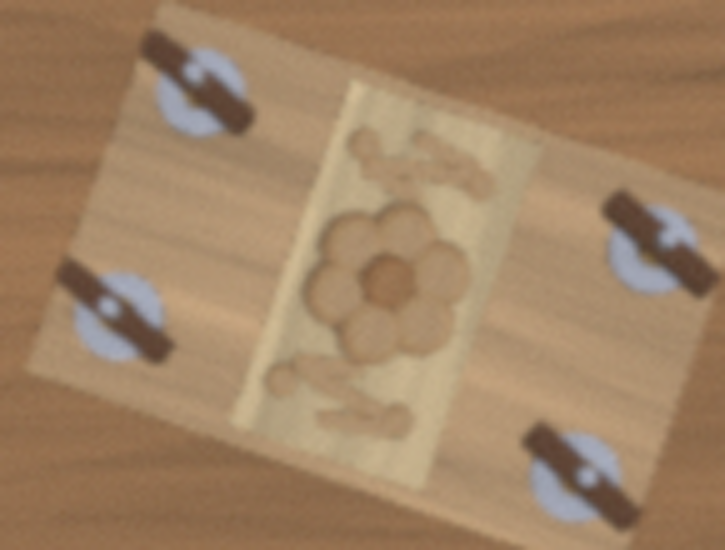

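The side view shows the sleeve held upright between the pads. The top view shows all four bars turned, with the loose nut's stud top at about pixel (293.5,164), which matches my estimate to within 1 mm.

Request:
{"op": "drive_tool", "data": {"offset": [[0.7,-1,0],[1.6,-2.3,0],[2.5,-3.6,0],[3.4,-5,0],[4.3,-6.3,0],[5.2,-7.6,0],[6.1,-8.9,0],[6.9,-10,0],[7.52,-10.96,0],[7.52,-10.96,0],[7.52,-10.96,0],[7.52,-10.96,0],[7.52,-10.96,0],[7.52,-10.96,-0.8],[7.52,-10.96,-0.8],[7.52,-10.96,-0.8],[7.52,-10.96,-0.8]], "twist": [[0,0,0],[0,0,0],[0,0,0],[0,0,0],[0,0,0],[0,0,0],[0,0,0],[0,0,0],[0,0,0],[0,0,0],[0,0,0],[0,0,0],[0,0,0],[0,0,0],[0,0,0],[0,0,0],[0,0,0]], "grip": [0.8,0.8,0.8,0.8,0.8,0.8,0.8,0.8,0.8,0.8,0.8,0.8,0.8,0.8,0.8,0.8,0.8]}}

```text
time: 17.72
ee_pos: [0.6513, 0.0679, 0.1413]
tool_rot: [180.0, -0.0, 90.2]
force: [0.1, -0.5, -1.3]
finger_gap: 0.0304
```

```bash
python3 o.py;  python3 - <<'E'
from h import *
p,d=grab_frame('side')
a=cv2.resize(p[130:230,220:350,::-1],None,fx=6,fy=6,interpolation=cv2.INTER_CUBIC);cv2.imwrite('pics/s4.png',a)
P=cloud('side',d);hsv=cv2.cvtColor(p,cv2.COLOR_RGB2HSV);e=observe()['ee_pos']
m=(hsv[...,1]>150)&((hsv[...,0]<8)|(hsv[...,0]>172))&(np.linalg.norm(P[...,:2]-e[:2],axis=-1)<.04)&(abs(P[...,2]-e[2])<.06)
print(m.sum(),P[m].min(0),P[m].max(0),'proj',proj('side',[.6515,.067,.095]),proj('side',[.6515,.067,.14]))
E
```

```text
17.7167 [ 0.09 -0.47 -1.25] [ 0.007 -0.125 -0.059] 0.001 [0.6513 0.0679 0.1413] [180.   -0.   90.2] 0.0304
92 [0.63469116 0.05550557 0.1336723 ] [0.66764899 0.08518734 0.16991109] proj [283.63863946 195.19509374] [282.8979789  184.15250876]
```

View pics/s4.png

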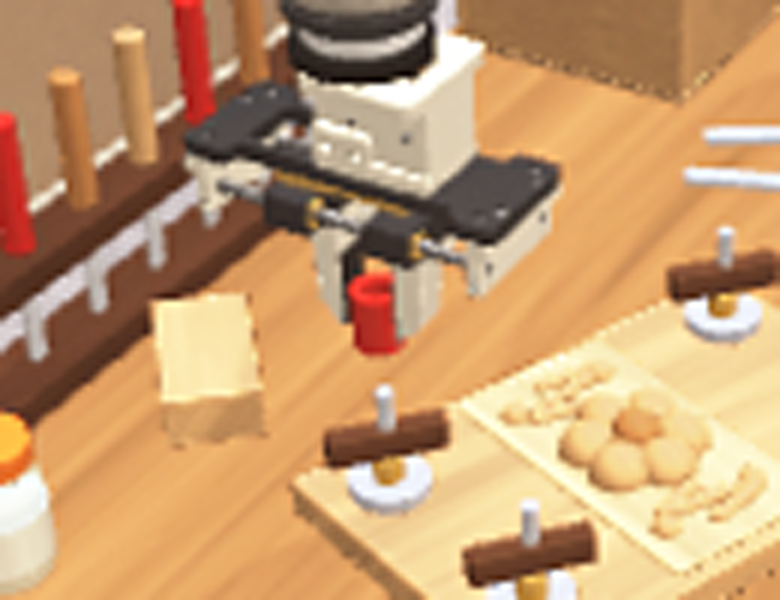

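The sleeve at crop (374,315) sits directly above the loose nut's stud at (384,390), which is consistent with the projections. I'll lower it slowly.

Request:
{"op": "drive_tool", "data": {"offset": [[0,0,-0.4],[0,0,-0.8],[0,0,-1.1],[0,0,-1.3],[0,0,-1.5],[0,0,-1.7],[0,0,-1.7]], "twist": [[0,0,0],[0,0,0],[0,0,0],[0,0,0],[0,0,0],[0,0,0],[0,0,0]], "grip": [0.8,0.8,0.8,0.8,0.8,0.8,0.8]}}

```text
time: 18.35
ee_pos: [0.6509, 0.0669, 0.0969]
tool_rot: [-179.9, -0.0, 90.2]
force: [-1.4, 0.2, -1.5]
finger_gap: 0.0304
```

Request:
{"op": "drive_tool", "data": {"offset": [[0,0,-0.15],[0,0,-0.3],[0,0,-0.45],[0,0,-0.52],[0,0,-0.52],[0,0,-0.52]], "twist": [[0,0,0],[0,0,0],[0,0,0],[0,0,0],[0,0,0],[0,0,0]], "grip": [0.8,0.8,0.8,0.8,0.8,0.8]}}

```text
time: 18.85
ee_pos: [0.6515, 0.067, 0.0852]
tool_rot: [-180.0, -0.0, 90.2]
force: [0.0, 0.7, -0.3]
finger_gap: 0.0301
```

Release, wait, then rise straight up.

Request:
{"op": "drive_tool", "data": {"offset": [[0,0,0],[0,0,0],[0,0,0],[0,0,0],[0,0,0],[0,0,0.5],[0,0,1],[0,0,2],[0,0,3],[0,0,4],[-3,-4,5],[-4,-7,5],[-4,-7,5],[-4,-7,5],[-4,-7,5],[-4,-7,5],[-4,-7,5],[-4,-7,5]], "twist": [[0,0,0],[0,0,0],[0,0,0],[0,0,0],[0,0,0],[0,0,0],[0,0,0],[0,0,0],[0,0,0],[0,0,0],[0,0,0],[0,0,0],[0,0,0],[0,0,0],[0,0,0],[0,0,0],[0,0,0],[0,0,0]], "grip": [0.6,0.5,0.4,0.4,0.4,0.4,0.4,0.4,0.4,0.4,0.4,0.4,0.4,0.4,0.4,0.4,0.4,0.4]}}

```text
time: 20.35
ee_pos: [0.5516, -0.1079, 0.2104]
tool_rot: [180.0, -0.0, 90.1]
force: [0.7, 0.3, -0.8]
finger_gap: 0.055
```

```bash
python3 o.py;  python3 - <<'E'
from h import *
p,d=grab_frame('side');P=cloud('side',d);hsv=cv2.cvtColor(p,cv2.COLOR_RGB2HSV)
m=(hsv[...,1]>150)&((hsv[...,0]<8)|(hsv[...,0]>172))&(np.linalg.norm(P[...,:2]-[.6515,.067],axis=-1)<.05)
print(m.sum(),P[m].min(0),P[m].max(0))
a=cv2.resize(p[130:230,220:350,::-1],None,fx=6,fy=6,interpolation=cv2.INTER_CUBIC);cv2.imwrite('pics/s5.png',a)
t,_=grab_frame('top');hs=cv2.cvtColor(t,cv2.COLOR_RGB2HSV)
m=(hs[...,1]>150)&((hs[...,0]<8)|(hs[...,0]>172));m[:150]=0;m[180:]=0;m[:,:275]=0;m[:,310:]=0
ys,xs=np.nonzero(m);print(len(xs),ray('top',(xs.min()+xs.max())/2,(ys.min()+ys.max())/2,.1))
E
```

```text
20.35 [ 0.65  0.26 -0.77] [-0.022 -0.099  0.039] -0.022 [ 0.5516 -0.1079  0.2104] [180.   -0.   90.1] 0.055
113 [0.63536888 0.05257725 0.06530497] [0.66470875 0.08358772 0.11112655]
69 [0.65199626 0.07016958 0.1       ]
```

View pics/s5.png

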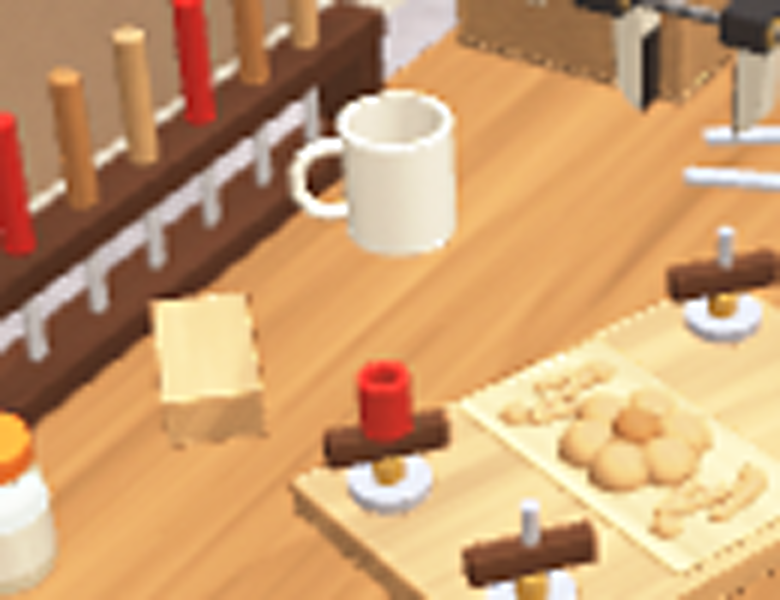

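The sleeve stands upright on the loose nut's T-bar at crop (385,400), and the gripper is away and free.

```bash
python3 -c "
from cell import finish_job
print(finish_job())"
```

```text
the job is handed in; nothing more can be done
None
```

I turned all four nuts clockwise and set the red sleeve over the stud of the loose one. The job is handed in after about 20 s of robot time; no verdict is reported.

- **Nuts:** each was turned about 21° clockwise, going by the tool's rotation while gripping its bar. I did not measure the final bar angles separately, but the later top view showed all four turned.
- **Loose nut:** it is place_3 (far side, left). Its wrist torque readings were −0.08 and +0.03 N m, against 0.14–0.25 N m at the other three. The first readings at places 1, 2 and 4 (0.17, 0.20 and 0.14) mostly fell below the stated tight range. The second readings (0.20, 0.25 and 0.23) fit it, and the wrist-joint (joint 6) torque agreed.
- **Sleeve:** the last side view shows it upright on place_3's T-bar and released. Its top measured about 0.11 m above the bench, where 0.107 m is expected. The top camera put its centre about 3 mm from my stud estimate, within the 4 mm play of the bore and the 7 mm limit.
- **Surroundings:** the gripper was clear and the force readings showed no contact. The nearby bystanders looked unmoved in the last view, but the chisels, mallet, spare collar and spray bottle were not re-measured.

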